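# Seat a sample rod in the tester's V cradle and hold it pressed

### The arm

A 7-joint arm with a two-finger parallel gripper is mounted at the origin on the work surface. World frame = base frame: x ahead of the robot, y to its left, z up, the work surface at z = 0. Lengths are in mm, angles in rad, forces in N, time in s.
With the tool pointing down it reaches from about 425 to 925 mm from the base axis. Payload 6.8 kg.
Tool frame: the origin (TCP) lies at the very end of the fingers, on their centre line; the grasp point (between the pads) lies 19 mm behind it; z points along the fingers, y is the line along which they close (so a half turn about z gives the same grasp; the last joint's range is limited). The gripper opens to 88 mm and grips with 3 to 60 N. Pads are 20 mm wide; open, the fingers measure 115 mm over their backs; the gripper's body (75 mm by 178 mm) begins 61 mm behind the grasp point.
Start: joints at [1.142, 0.477, 0.022, 1.555, -0.011, 1.109, -0.083], TCP at [212.854, -640.578, 222.664] pointing down, gripper open.
Joint ranges: [-2.96, 2.96], [-0.34, 2.1], [-1.41, 1.46], [0.24, 2.44], [-1.37, 4.51], [0.17, 1.92], [-2.96, 2.96]. Speed limits (rad/s): [2.39, 2.39, 3.14, 3.14, 3.14, 3.14, 3.14].

### API

Orientations are given as a rotation vector (axis times angle).
In Python, from plant import ctrl, capture, models gives the robot as it stands.
- The arm moves only by the shell command python3 -m handwheel 'ROWS'. ROWS is JSON, a list of rows, each an object of numbers: "x", "y", "z": the shift along the tool's x, y, z in units of 0.04 m (1.0 is 0.04 m); "wx", "wy", "wz": the turn, a rotation vector about the tool's x, y, z in units of 6 degrees (1.0 is 6 degrees); "fingers": the closure in counts, from 0 (fully open) to 255 (shut). A call has 1 to 12 rows; each row shifts and turns the commanded pose from where the row before left it, along the tool's axes as they then stand; what a row does not reach is not made up. A row lasts 1/12 s, in which the tool goes at most 41.7 mm and 7.16 degrees, less where a joint would pass 70% of its speed; a pose out of reach is approached as far as the arm can. A call with a number of a shift or a turn outside -1 to 1 is refused whole. A call with a gripper value outside its range is refused whole. The fingers move at their own pace and stop on an object; the grip force is fixed at half the most. Time passes only in rows, so rows that do not move let the fingers close. It gives the time, the measured TCP pose, the force, the opening and the grip force at its end, in the units of the state.
- ctrl.get_obs(): the state, without advancing time (a new reading comes with each control period).
- capture(name): name is "scene" or "top" or "wrist"; returns a dict with "pixels" (400x640x3 uint8, blue, green, red), "z_map" (400x640 float32, mm along the optical axis (not along the pixel's ray), 0 where there is no reading), "fov_y" (degrees; the focal length in pixels is half the picture's height over the tangent of half this angle, whatever the lens; pixels are square), "cx", "cy" (the principal point, pixels), "cam_to_world" (4x4, takes a point from camera to world coordinates). Camera axes: x right, y up, looking along -z (the intrinsics and any distortion apply to the point x, -y, -z); pixel columns grow to the right and rows downward; lengths in mm; the calibration is good to about 2 mm. A picture is of the moment at which its call begins.
- ctrl.sign_off(): hands the job in; it is judged then, once.
Trained networks look in a picture, given as the dict that the camera call returned (one of the last four; its "shot" number tells which), for a name from the list of things; names that differ only in an ending like _2 or _b are one class to them, and where a whole thing is asked for, a point or a joint stands for the part that bears it (a point fixed in the world has none). Each returns a list of dicts, best first, with "conf" (0 to 1); they miss things now and then, are a little off and sometimes report something else, mostly with a low value. They report only what shows in the picture. A call takes as long as a camera call. They do not tell look-alikes from the thing itself.
- models.look_for(query, picture): "box" ([centre column, centre row, width, height] in pixels, round what is visible of it).
- models.silhouettes(query, picture): "pixels" (400x640 bool, what is visible of it) and "box" ([centre column, centre row, width, height] in pixels, round what is visible of it).
The state is a dict: "time_s": time; "q": joint angles; "dq": joint speeds; "joint_torque": joint torques, N m; "eef_pos": TCP position; "orientation": TCP orientation; "force": force on the tool from outside, world axes, zero at the start; "ft_torque": the same for the moment, N m; "opening": finger opening in mm; "grasp_force": force on a finger pad.
Only numpy, scipy, OpenCV 4.12 (cv2) and the standard library are available. Lean on these libraries where they do the work, as an engineer would, in place of code of your own. Each camera call takes 0.05 s, during which the arm holds its last target. There are 200 camera calls.

### The job

Take the copper rod from the wooden rack and lay it lengthwise in the V of the white tester, blue end close up (within a few millimetres) to the white end plate. Press it gently down onto both sloped faces until the sprung cradle has sunk more than half of its 16 mm travel, and finish while still holding it pressed there, bearing on both sides of the V: do not take the hand away. Leave the grey rod and everything else on the bench where it is.

Things in the scene. Friction and masses are not known exactly. Their poses are not given: they have to be found in the camera images.
- copper_rod: the copper-coloured sample rod to be tested: a plain solid cylinder 30 mm in diameter and 140 mm long, about 0.3 kg. Origin at its centre (middle of its length, on its axis); its x axis runs along the rod towards the blue end. One end (the last 24 mm) is blue. It starts lying level in the rack, axis 39 mm above the bench.
- blue_end (a point): centre of the rod's blue end face, 70 mm from the rod's centre along its +x
- grey_rod: a grey rod with one black end, of the same size as the copper one, lying in the rack's other slot parallel to it, 100 mm away; a bystander
- rack: fixed low wooden rack, 130 (x) x 170 (y) mm, origin under its centre. Two slots along its x at y = +50 and -50 mm; either may hold the copper rod, blue end towards +x. Rods rest on two cross bars (16 mm wide, at x = +47 and -47 mm, top 24 mm above the bench, side lugs up to 32 mm) over a 6 mm base; between the bars 78 mm of the rod is free for fingers
- tester: fixed bench tester: white housing 200 (x) x 124 (y) x 30 mm high, origin under its centre, carrying the sprung V cradle above it; the V runs along its x, the white end plate stands at the +x end
- seat (a point): where the rod's centre lies when it is seated with its blue end 3 mm from the end plate: 95 mm above the bench with the cradle up (it sinks with the cradle). Its x axis runs along the V towards the end plate, z up. Between x = -38 and +38 mm the V is cut away, and fingers may reach there down to the cradle's floor, 35 mm below the seat
- end_plate (a point): point on the inner face of the white end plate, 73 mm from the seat along the V. The plate is 8 mm thick, 56 mm wide and reaches 8 mm above the seat; it moves with the cradle. Axes as the seat's
- face_a (a point): middle of the contact line on the +y side of the V, where the seated rod touches it (11 mm to the side of the seat and 11 mm below it). Each side of the V is two dark pieces, 20 mm long, centred at x = +48 and -48 mm from the seat, sloped at 45 degrees, upper edges 2 mm above the seat; the V's mouth is about 46 mm wide
- face_b (a point): the same on the -y side of the V. A rod gripped stiffly and pressed half a millimetre or more off-centre rides on one side only: the hand then feels 2 to 6 N of sideways force away from that side, which vanishes when both sides bear. A rod let go in the V settles onto both by itself
- cradle (a joint): how far the sprung V cradle has been pressed straight down, m: 0 is up, 0.016 is the hard stop at the bottom. The spring stays up under the rod's weight alone; pressing takes about 2 to 4 N more than the rod's weight to begin, then about 0.7 N per mm
- mug: white mug, 80 mm across, 90 mm high, origin under its centre; a bystander
- beaker: clear glass beaker, 70 mm across, 95 mm high, origin under its centre; a bystander
- wash_bottle_a: white wash bottle with blue cap, 60 mm across, about 175 mm high, origin under its centre; a bystander
- wash_bottle_b: the same with a red cap; a bystander
- jar: amber glass jar, 60 mm across, 80 mm high, origin under its centre; a bystander
- spatula: steel spatula, 180 mm long, lying on the bench between rack and tester; a bystander
Mind the look-alikes: they are no part of the job. Several things have the shape of the copper_rod; the one meant has the colours described above.

How it is judged:
By the outcome, as a careful person would: the job done as asked, in the order asked, and still so for the second after the job is handed in, while the arm keeps its last pose, push and grip.
It also fails if it takes over 48 s, if anything falls off the work surface, if the arm or the gripper's body presses on something with over 40 N, if the wrist force passes 120 N, or if a joint passes its speed limit or range.

## Working session

There is one attempt and no reset: what is moved stays moved. The work goes in short steps, Python scripts to look and compute and a shell command to move; the robot and the scene stay as the last step left them, time stands still between calls to the robot, and variables do not carry over. Pictures are saved under pics/ and viewed, at most 10 in all, crops included, and the job is handed in when it is done.

```bash
mkdir -p pics; ls
cat > h.py <<'E'
import numpy as np, cv2
from plant import ctrl, capture, models
def pts(p):
    z=p["z_map"].astype(float); h,w=z.shape; f=h/2/np.tan(np.radians(p["fov_y"])/2)
    v,u=np.mgrid[:h,:w]
    P=np.stack([(u-p["cx"])/f*z,-(v-p["cy"])/f*z,-z,np.ones_like(z)],-1)
    return (P@np.array(p["cam_to_world"]).T)[...,:3]
E
python3 - <<'E'
from h import *
o=ctrl.get_obs(); print({k:np.round(o[k],3) for k in o})
ims=[]
for n in ("top","scene"):
    p=capture(n); P=pts(p); cv2.imwrite(f"pics/{n}0.png",p["pixels"]); print(n,[k for k in p], p["cx"],p["cy"],p["fov_y"])
    ims.append(p["pixels"])
    for q in ("copper_rod","rack","tester","seat","end_plate","spatula"):
        for d in models.silhouettes(q,p)[:3]:
            m=d["pixels"]&(p["z_map"]>0); print(q,round(d["conf"],2),np.round(d["box"]),np.round(np.median(P[m],0)) if m.any() else None)
cv2.imwrite("pics/both0.png",cv2.resize(np.vstack(ims),(480,600)))
E
```

```text
pics
{'time_s': np.float64(0.0), 'q': array([ 1.142,  0.478,  0.022,  1.556, -0.011,  1.109, -0.083]), 'dq': array([-0.   ,  0.001, -0.   , -0.   ,  0.   ,  0.   , -0.002]), 'joint_torque': array([ 1.0000e-03, -5.8285e+01,  1.5350e+00, -2.7261e+01, -5.4000e-02,
        1.7000e-02,  0.0000e+00]), 'eef_pos': array([ 212.663, -639.987,  221.709]), 'orientation': array([-3.10e+00, -5.02e-01,  1.00e-03]), 'force': array([-0.677,  0.185,  0.4  ]), 'ft_torque': array([0.032, 0.007, 0.024]), 'grasp_force': np.float64(0.0), 'opening': np.float64(87.59)}
top ['pixels', 'z_map', 'fov_y', 'cx', 'cy', 'cam_to_world', 'shot'] 314.6601172198414 201.10049934732365 46.91516287439188
copper_rod 0.84 [203. 266.  26.  49.] [378. 348.  27.]
copper_rod 0.77 [222. 201.  19.  47.] [559. 297.  50.]
copper_rod 0.61 [263. 279.  52.   8.] [341. 177.  26.]
rack 0.6 [240. 200.  68.  57.] [575. 250.   6.]
rack 0.51 [221. 203.  22.  49.] [559. 295.  50.]
rack 0.47 [482. 162.  30.  25.] [ 676. -441.   74.]
tester 0.91 [396. 217.  64.  76.] [ 523. -197.   35.]
seat 0.81 [397. 213.  44.  65.] [ 524. -202.   60.]
seat 0.43 [337. 138.  24.  39.] [763. -30.  36.]
end_plate 0.85 [398. 214.  47.  68.] [ 524. -203.   60.]
spatula 0.57 [324. 236.  22.  65.] [498.  12.   3.]
scene ['pixels', 'z_map', 'fov_y', 'cx', 'cy', 'cam_to_world', 'shot'] 316.2243746883885 199.76960813772584 55.30705528398274
copper_rod 0.73 [300. 177.  31.  21.] [348. 169.  24.]
copper_rod 0.71 [366. 180.  37.  20.] [568. 290.  47.]
copper_rod 0.54 [339. 162.  20.  21.] [390. 337.  26.]
rack 0.62 [355. 198.  42.  32.] [586. 210.   7.]
tester 0.95 [251. 246.  76.  59.] [ 546. -224.   33.]
seat 0.81 [254. 237.  61.  39.] [ 520. -213.   62.]
seat 0.73 [362. 182.  40.  18.] [564. 288.  48.]
end_plate 0.75 [252. 238.  59.  37.] [ 522. -213.   62.]
spatula 0.96 [296. 216.  37.  30.] [491.   4.   4.]
```

View pics/top0.png

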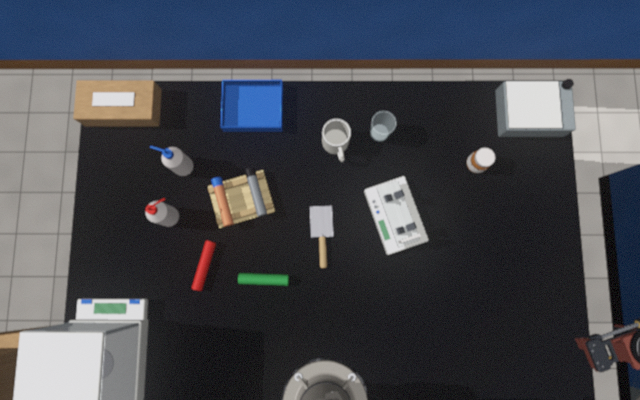

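The top view shows the candidates: the copper rod with its blue end at (222,201), blue end up at (217,184); the grey rod at (256,192); a red rod at (203,266); a green rod at (263,279). I choose (222,201). The tester is at (396,215). Next I'll check the choice in a close crop and get axes.

Run:
```python
from h import *
p=capture("top"); P=pts(p); im=p["pixels"]
a=cv2.resize(im[160:240,200:290],None,fx=4.4,fy=5,interpolation=2)
a=cv2.resize(im[165:240,195:285],(396,330),interpolation=2); b=cv2.resize(im[170:260,350:440],(396,396),interpolation=2)
c=np.zeros((396,800,3),np.uint8); c[:330,:396]=a; c[:,400:796]=b; cv2.imwrite("pics/crop1.png",c)
def axis(m,name):
    X=P[m]; c=(np.percentile(X,2,0)+np.percentile(X,98,0))/2
    (cx,cy),wh,_=r=cv2.minAreaRect(X[:,:2].astype(np.float32)); print(name,m.sum(),np.round(X.mean(0),1),r)
    u=np.linalg.svd(X[:,:2]-X[:,:2].mean(0))[2][0]; print("  yaw",np.degrees(np.arctan2(u[1],u[0])))
hsv=cv2.cvtColor(im,cv2.COLOR_BGR2HSV)
box=np.zeros(im.shape[:2],bool); box[170:235,205:240]=1
d=[d for d in models.silhouettes("copper_rod",p) if 215<d["box"][0]<230][0]
m=d["pixels"]&(P[...,2]>38); axis(m,"rod")
for v in range(175,230,6): print(v,[ (tuple(im[v,u])) for u in range(214,232,4)])
t=models.silhouettes("tester",p)[0]["pixels"]; 
axis(t&(P[...,2]>22)&(P[...,2]<36),"housing"); axis(t&(P[...,2]>85),"high")
print(np.argwhere(t&(P[...,2]>85))[:,::-1].tolist()[:40])
```

```text
rod 487 [559.7 295.9  49.8] ((561.0601196289062, 297.7642517089844), (139.1370849609375, 29.738483428955078), 16.2573299407959)
  yaw -163.43950284369484
175 [(np.uint8(22), np.uint8(22), np.uint8(28)), (np.uint8(35), np.uint8(28), np.uint8(27)), (np.uint8(26), np.uint8(25), np.uint8(31)), (np.uint8(29), np.uint8(30), np.uint8(33)), (np.uint8(33), np.uint8(30), np.uint8(34))]
181 [(np.uint8(215), np.uint8(139), np.uint8(84)), (np.uint8(170), np.uint8(93), np.uint8(47)), (np.uint8(93), np.uint8(90), np.uint8(94)), (np.uint8(120), np.uint8(151), np.uint8(164)), (np.uint8(109), np.uint8(144), np.uint8(162))]
187 [(np.uint8(155), np.uint8(141), np.uint8(180)), (np.uint8(107), np.uint8(141), np.uint8(203)), (np.uint8(67), np.uint8(89), np.uint8(136)), (np.uint8(76), np.uint8(103), np.uint8(122)), (np.uint8(81), np.uint8(108), np.uint8(125))]
193 [(np.uint8(106), np.uint8(140), np.uint8(170)), (np.uint8(124), np.uint8(164), np.uint8(217)), (np.uint8(83), np.uint8(114), np.uint8(169)), (np.uint8(130), np.uint8(170), np.uint8(186)), (np.uint8(120), np.uint8(156), np.uint8(172))]
199 [(np.uin
[... 1502 characters left out ...]
3914031982422), 18.89484977722168)
  yaw -161.48936615524562
high 242 [ 498.8 -202.3  140.7] ((474.0636291503906, -96.17605590820312), (139.12774658203125, 295.9791564941406), 20.101343154907227)
  yaw 153.7098111268373
[[399, 190], [400, 190], [401, 190], [402, 190], [398, 191], [399, 191], [400, 191], [401, 191], [402, 191], [396, 192], [397, 192], [398, 192], [400, 192], [401, 192], [402, 192], [399, 193], [400, 193], [401, 193], [402, 193], [403, 193], [367, 194], [398, 194], [399, 194], [400, 194], [401, 194], [402, 194], [403, 194], [384, 195], [385, 195], [386, 195], [387, 195], [397, 195], [398, 195], [399, 195], [400, 195], [401, 195], [402, 195], [403, 195], [404, 195], [383, 196]]
```

View pics/crop1.png

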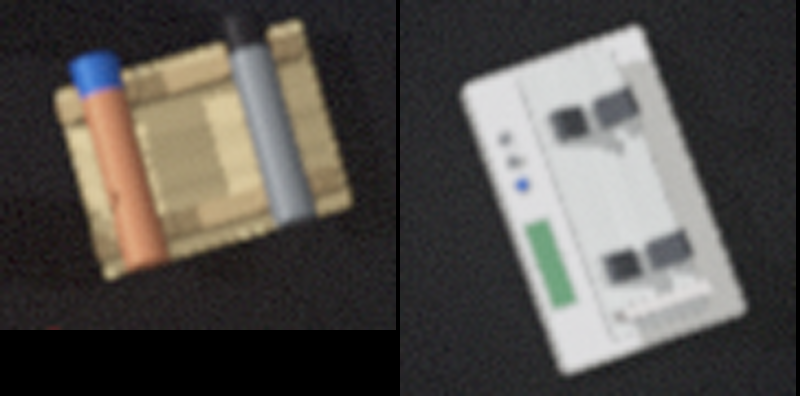

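The crop shows the copper rod with its blue end up (away from the robot) and the tester's white end plate at the lower end (crop ~(660,300)), so the V's +x points at the robot. The rod needs about a half turn, which I'll do by gripping at yaw 196° and placing at yaw 18.7°. I'll look at the tester from near on the way.

```bash
python3 -m handwheel '[{"x":0.8,"y":-0.58,"z":-0.2},{"x":0.8,"y":-0.58,"z":-0.2},{"x":0.8,"y":-0.58,"z":-0.2},{"x":0.8,"y":-0.58,"z":-0.2},{"x":0.8,"y":-0.58,"z":-0.2},{"x":0.8,"y":-0.58,"z":-0.2},{"x":0.8,"y":-0.58,"z":-0.2},{"x":0.8,"y":-0.58,"z":-0.2},{"x":0.8,"y":-0.58,"z":-0.2},{"x":0.8,"y":-0.58,"z":-0.2},{"x":0.8,"y":-0.58,"z":-0.2},{"x":0.8,"y":-0.58,"z":-0.2}]'
cat >> h.py <<'E'
from scipy.spatial.transform import Rotation as Ro
def st():
    o=ctrl.get_obs(); R=Ro.from_rotvec(o["orientation"]).as_matrix()
    print("t%.2f"%o["time_s"],"tcp",np.round(o["eef_pos"],1),"yaw %.2f"%np.degrees(np.arctan2(R[1,0],R[0,0])),"zax",np.round(R[:,2],3),"q",np.round(o["q"],2),"F",np.round(o["force"],2),"open %.1f grip %.1f"%(o["opening"],o["grasp_force"])); return np.array(o["eef_pos"]),R
def go(target):
    p,R=st(); d=R.T@(np.array(target)-p); print("tool units total",np.round(d/40,3))
def pix(p,X):  # world->pixel
    M=np.linalg.inv(np.array(p["cam_to_world"])); c=M[:3,:3]@np.array(X,float)+M[:3,3]; f=200/np.tan(np.radians(p["fov_y"])/2)
    return np.array([p["cx"]+f*c[0]/-c[2],p["cy"]-f*c[1]/-c[2]])
E
python3 - <<'E'
from h import *
st(); p=capture("wrist"); P=pts(p); cv2.imwrite("pics/w1.png",p["pixels"])
C=np.array(p["cam_to_world"]); print(np.round(C,2),p["fov_y"])
np.savez("w1.npz",**{k:p[k] for k in p})
t=models.silhouettes("tester",p); print([(d["conf"],d["box"]) for d in t])
if t:
    m=t[0]["pixels"]; X=P[m&(abs(P[...,2]-30)<6)]
    print(cv2.minAreaRect(X[:,:2].astype(np.float32)))
E
```

```text
t0.85 tcp [ 212.8 -640.6  222.7] yaw 18.38 zax [ 0. -0. -1.] q [ 1.14  0.48  0.02  1.56 -0.01  1.11 -0.08] F [-0.03  0.46  0.54] open 87.9 grip 0.0
[[ 3.2000e-01  9.1000e-01  2.6000e-01  2.8335e+02]
 [-9.5000e-01  3.0000e-01  9.0000e-02 -6.1746e+02]
 [ 0.0000e+00 -2.7000e-01  9.6000e-01  3.8407e+02]
 [ 0.0000e+00  0.0000e+00  0.0000e+00  1.0000e+00]] 64.22520558510652
[]invalid input at $[0]: expected keys x, y, z, wx, wy, wz, fingers
```

View pics/w1.png

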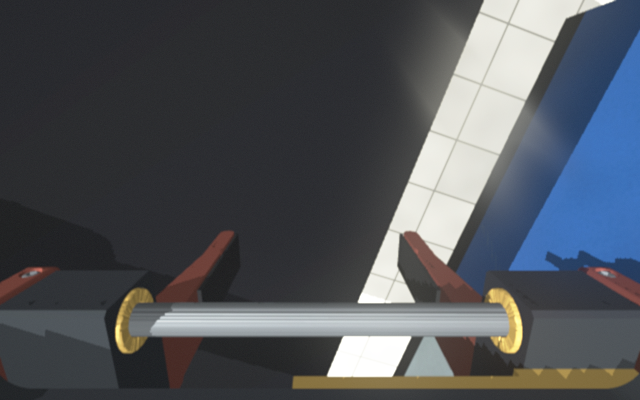

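The wrist view shows the bench edge and floor; the fingers are at the bottom, with the tips near row 235. The tester isn't in view. My rows were refused because every key has to be given, so I'll repeat the move with all keys, aiming 80 mm short of the tester so it falls in view.

```bash
python3 -m handwheel '[{"x":0.74,"y":-0.66,"z":-0.22,"wx":0,"wy":0,"wz":0,"fingers":0},{"x":0.74,"y":-0.66,"z":-0.22,"wx":0,"wy":0,"wz":0,"fingers":0},{"x":0.74,"y":-0.66,"z":-0.22,"wx":0,"wy":0,"wz":0,"fingers":0},{"x":0.74,"y":-0.66,"z":-0.22,"wx":0,"wy":0,"wz":0,"fingers":0},{"x":0.74,"y":-0.66,"z":-0.22,"wx":0,"wy":0,"wz":0,"fingers":0},{"x":0.74,"y":-0.66,"z":-0.22,"wx":0,"wy":0,"wz":0,"fingers":0},{"x":0.74,"y":-0.66,"z":-0.22,"wx":0,"wy":0,"wz":0,"fingers":0},{"x":0.74,"y":-0.66,"z":-0.22,"wx":0,"wy":0,"wz":0,"fingers":0},{"x":0.74,"y":-0.66,"z":-0.22,"wx":0,"wy":0,"wz":0,"fingers":0},{"x":0.74,"y":-0.66,"z":-0.22,"wx":0,"wy":0,"wz":0,"fingers":0},{"x":0.74,"y":-0.66,"z":-0.22,"wx":0,"wy":0,"wz":0,"fingers":0},{"x":0.74,"y":-0.66,"z":-0.22,"wx":0,"wy":0,"wz":0,"fingers":0}]'
python3 - <<'E'
from h import *
st(); p=capture("wrist"); P=pts(p); cv2.imwrite("pics/w2.png",p["pixels"])
np.savez("w2.npz",**{k:p[k] for k in p})
t=models.silhouettes("tester",p); print([(d["conf"],d["box"]) for d in t])
if t:
    m=t[0]["pixels"]; X=P[m&(abs(P[...,2]-30)<6)]
    print(cv2.minAreaRect(X[:,:2].astype(np.float32)))
E
```

```text
time_s: 1.95
eef_pos: [450.6, -226.1, 329.1]
orientation: [3.101, 0.501, 0.001]
force: [0.7, -0.2, 0.3]
opening: 87.8
grasp_force: 0.0
t1.95 tcp [ 450.6 -226.1  329.1] yaw 18.37 zax [ 0.001 -0.001 -1.   ] q [ 0.57  0.12 -0.25  1.8   0.03  1.23 -0.94] F [ 0.7  -0.16  0.32] open 87.8 grip 0.0
[(0.7, [320.6, 104.4, 90.1, 148.0])]
((526.0633544921875, -207.02992248535156), (200.06617736816406, 123.94061279296875), 18.872783660888672)
```

View pics/w2.png

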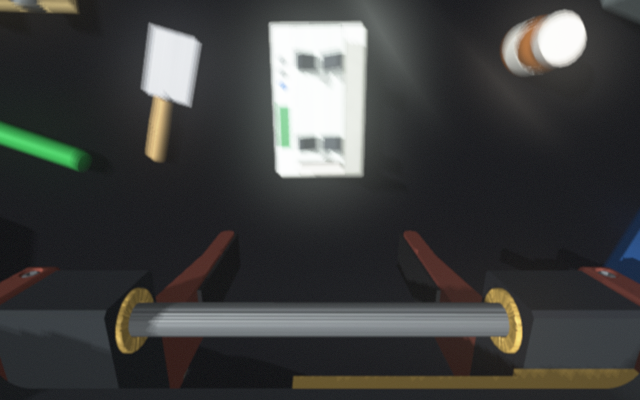

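The wrist view shows the tester at (320,104) with its V blocks at (320,62) and (320,145), the spatula at (170,80), and the jar at (540,45). The position agrees with the top view to within 4 mm. Next I'll locate the V blocks in the point clouds.

Run:
```python
from h import *
w=dict(np.load("w2.npz")); P0=pts(w)
tp=capture("top"); 
a=np.radians(198.88); ex=np.array([np.cos(a),np.sin(a)]); ey=np.array([-ex[1],ex[0]])
for n,p,c in (("wrist",w,(526.06,-207.03)),("top",tp,(525.6,-203.24))):
    P=pts(p); D=P[...,:2]-np.array(c); L=np.stack([D@ex,D@ey,P[...,2]],-1)
    m=(abs(L[...,0])<110)&(abs(L[...,1])<70)&(p["z_map"]>0)&(L[...,2]>60)&(L[...,2]<125)
    X=L[m]; print(n,m.sum())
    k,lab=cv2.connectedComponents(m.astype(np.uint8))
    for i in range(1,k):
        Y=L[lab==i]
        if len(Y)>6: print(len(Y),"min",np.round(np.percentile(Y,3,0),1),"max",np.round(np.percentile(Y,97,0),1),"mean",np.round(Y.mean(0),1))
    b=np.where(m|((abs(L[...,0])<115)&(abs(L[...,1])<75)))
    cr=p["pixels"][b[0].min():b[0].max(),b[1].min():b[1].max()]
# height map picture
    H=np.zeros((150,230)); 
    q=(abs(L[...,0])<114)&(abs(L[...,1])<74)
    for l in L[q]: H[int(l[1]+75),int(l[0]+115)]=max(H[int(l[1]+75),int(l[0]+115)],min(l[2],125)*2)
    cv2.imwrite(f"pics/H_{n}.png",cv2.resize(H.astype(np.uint8),None,fx=2,fy=2,interpolation=0))
    np.save(f"cr_{n}.npy",cr)
A=np.vstack([cv2.imread("pics/H_wrist.png"),cv2.imread("pics/H_top.png")]); B=cv2.resize(np.load("cr_wrist.npy"),(330,600)); cv2.imwrite("pics/H.png",np.hstack([A,B[:A.shape[0]]]))
```

```text
wrist 3534
8 min [-88.8 -18.8  60.1] max [-84.3 -15.6  61.3] mean [-86.3 -17.2  60.6]
8 min [-88.7   6.6  60.3] max [-87.4  12.5  61.3] mean [-87.9   9.5  60.9]
12 min [-88.2  24.2  60. ] max [-82.2  29.9  61. ] mean [-85.   27.6  60.4]
10 min [-85.4 -31.1  60.1] max [-80.4 -26.4  61.8] mean [-83.  -28.9  60.5]
40 min [-85.7 -25.   60. ] max [-78.9  -5.8  61.4] mean [-81.9 -15.7  60.5]
76 min [-85.5  -2.   60.1] max [-72.3  24.7  61.5] mean [-80.4   9.6  60.5]
8 min [-78.6  18.   60.2] max [-76.2  22.4  61.7] mean [-77.4  20.   60.7]
1068 min [-67.5 -26.9  60.2] max [-37.3  26.7  95.5] mean [-48.5  -0.1  82.4]
19 min [-74.7  16.5  60.1] max [-68.5  23.9  61. ] mean [-72.   19.6  60.6]
7 min [-72.   -3.   60.1] max [-68.6   0.4  60.9] mean [-70.4  -0.8  60.4]
12 min [-69.5 -12.8  60. ] max [-64.1  -6.2  61.7] mean [-67.1  -9.3  60.6]
16 min [-70.3   6.6  60.1] max [-63.3  13.5  61.8] mean [-66.8   9.6  60.7]
8 min [-36.2 -12.1  60. ] max [-30.5  -7.7  61.2] mean [-33.9  -9.9  60.6]
16 min [-34.1  22.4  60.1] max [-27.5  26.9  62. ] mean [-30.8  25.1  60.7]
7 min [-34.  -30.3  60.1] ma
[... 1951 characters left out ...]
.3 61.8] mean [26.8 26.4 60.8]
8 min [29.6  2.5 60.1] max [33.3  6.5 60.9] mean [31.3  4.5 60.4]
7 min [ 32.2 -23.8  60.1] max [ 37.  -20.   60.6] mean [ 34.4 -21.4  60.4]
570 min [ 69.5 -26.3  60.4] max [ 80.5  26.1 103.6] mean [74.8 -0.1 90.4]
top 399
15 min [-85.3   4.6  60. ] max [-68.9  16.3  64.8] mean [-75.5  11.6  61.6]
182 min [-66.1 -26.4  60.4] max [-37.2  27.9  96.7] mean [-48.1   1.8  80.6]
9 min [-80.3 -25.8  60.3] max [-68.2 -18.6  63.4] mean [-74.1 -21.8  61.7]
18 min [-21.9  16.7  60.1] max [-8.4 31.3 62.5] mean [-14.2  24.5  61. ]
11 min [-28.3 -12.   60.2] max [-21.3   7.1  64.5] mean [-24.8  -1.8  62.2]
70 min [-18.8 -19.   60.1] max [14.7 23.9 64.6] mean [ 0.  -0.5 61.7]
```

View pics/H.png

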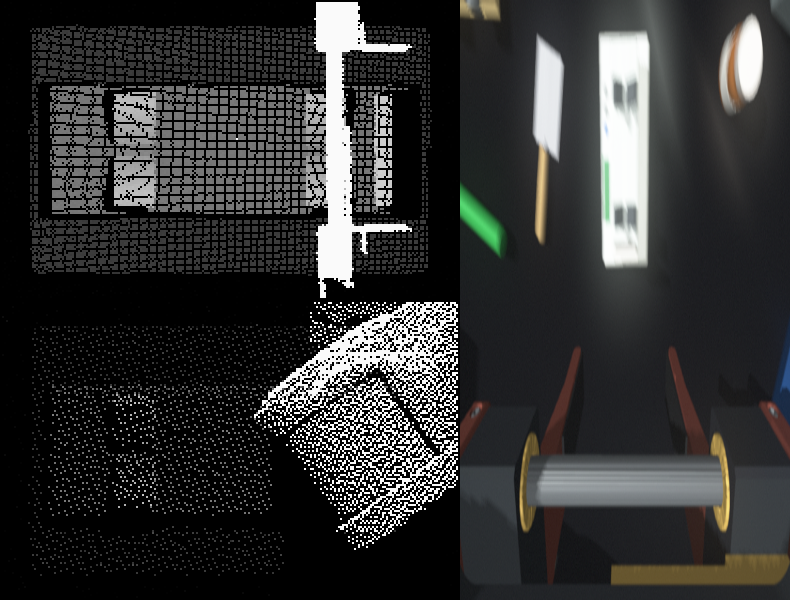

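From the point cloud, the V blocks sit at x = ±48 and y = 0 and the plate's inner face at x ≈ 70–73. That puts the seat at the tester's centre, (526.1, -207.0), tool yaw 18.9. Next I'll move over the rack and turn.

```bash
python3 -m handwheel '[{"x":0.58,"y":-0.76,"z":0,"wx":0,"wy":0,"wz":0,"fingers":0},{"x":0.58,"y":-0.76,"z":0,"wx":0,"wy":0,"wz":0,"fingers":0},{"x":0.58,"y":-0.76,"z":0,"wx":0,"wy":0,"wz":0,"fingers":0},{"x":0.58,"y":-0.76,"z":0,"wx":0,"wy":0,"wz":0,"fingers":0},{"x":0.58,"y":-0.76,"z":0,"wx":0,"wy":0,"wz":0,"fingers":0},{"x":0.58,"y":-0.76,"z":0,"wx":0,"wy":0,"wz":0,"fingers":0},{"x":0.58,"y":-0.76,"z":0,"wx":0,"wy":0,"wz":0,"fingers":0},{"x":0.58,"y":-0.76,"z":0,"wx":0,"wy":0,"wz":0,"fingers":0},{"x":0.58,"y":-0.76,"z":0,"wx":0,"wy":0,"wz":0,"fingers":0},{"x":0.58,"y":-0.76,"z":0,"wx":0,"wy":0,"wz":0,"fingers":0},{"x":0.58,"y":-0.76,"z":0,"wx":0,"wy":0,"wz":0,"fingers":0},{"x":0.58,"y":-0.76,"z":0,"wx":0,"wy":0,"wz":0,"fingers":0}]'
python3 -m handwheel '[{"x":0.58,"y":-0.76,"z":0,"wx":0,"wy":0,"wz":0,"fingers":0},{"x":0.58,"y":-0.76,"z":0,"wx":0,"wy":0,"wz":0,"fingers":0},{"x":0.58,"y":-0.76,"z":0,"wx":0,"wy":0,"wz":0,"fingers":0},{"x":0,"y":0,"z":0,"wx":0,"wy":0,"wz":-1,"fingers":0},{"x":0,"y":0,"z":0,"wx":0,"wy":0,"wz":-1,"fingers":0},{"x":0,"y":0,"z":0,"wx":0,"wy":0,"wz":-1,"fingers":0},{"x":0,"y":0,"z":0,"wx":0,"wy":0,"wz":-1,"fingers":0},{"x":0,"y":0,"z":0,"wx":0,"wy":0,"wz":-1,"fingers":0},{"x":0,"y":0,"z":0,"wx":0,"wy":0,"wz":-1,"fingers":0},{"x":0,"y":0,"z":0,"wx":0,"wy":0,"wz":-1,"fingers":0},{"x":0,"y":0,"z":0,"wx":0,"wy":0,"wz":-1,"fingers":0},{"x":0,"y":0,"z":0,"wx":0,"wy":0,"wz":-1,"fingers":0}]'
python3 -m handwheel '[{"x":0,"y":0,"z":0,"wx":0,"wy":0,"wz":-1,"fingers":0},{"x":0,"y":0,"z":0,"wx":0,"wy":0,"wz":-1,"fingers":0},{"x":0,"y":0,"z":0,"wx":0,"wy":0,"wz":-1,"fingers":0},{"x":0,"y":0,"z":0,"wx":0,"wy":0,"wz":-1,"fingers":0},{"x":0,"y":0,"z":0,"wx":0,"wy":0,"wz":-1,"fingers":0},{"x":0,"y":0,"z":0,"wx":0,"wy":0,"wz":-1,"fingers":0},{"x":0,"y":0,"z":0,"wx":0,"wy":0,"wz":-1,"fingers":0},{"x":0,"y":0,"z":0,"wx":0,"wy":0,"wz":-1,"fingers":0},{"x":0,"y":0,"z":0,"wx":0,"wy":0,"wz":-1,"fingers":0},{"x":0,"y":0,"z":0,"wx":0,"wy":0,"wz":-1,"fingers":0},{"x":0,"y":0,"z":0,"wx":0,"wy":0,"wz":-1,"fingers":0},{"x":0,"y":0,"z":0,"wx":0,"wy":0,"wz":-1,"fingers":0}]'
python3 -m handwheel '[{"x":0,"y":0,"z":0,"wx":0,"wy":0,"wz":-1,"fingers":0},{"x":0,"y":0,"z":0,"wx":0,"wy":0,"wz":-1,"fingers":0},{"x":0,"y":0,"z":0,"wx":0,"wy":0,"wz":-1,"fingers":0},{"x":0,"y":0,"z":0,"wx":0,"wy":0,"wz":-1,"fingers":0},{"x":0,"y":0,"z":0,"wx":0,"wy":0,"wz":-1,"fingers":0},{"x":0,"y":0,"z":0,"wx":0,"wy":0,"wz":-1,"fingers":0},{"x":0,"y":0,"z":0,"wx":0,"wy":0,"wz":-1,"fingers":0},{"x":0,"y":0,"z":0,"wx":0,"wy":0,"wz":-1,"fingers":0},{"x":0,"y":0,"z":0,"wx":0,"wy":0,"wz":-0.6,"fingers":0}]'
cat > rod.py <<'E'
from h import *
st(); p=capture("wrist"); P=pts(p); cv2.imwrite("pics/w3.png",p["pixels"]); np.savez("w3.npz",**{k:p[k] for k in p})
hsv=cv2.cvtColor(p["pixels"],cv2.COLOR_BGR2HSV)
for d in models.silhouettes("copper_rod",p)[:4]:
    m=d["pixels"]&(abs(P[...,2]-45)<14)
    print(d["conf"],np.round(d["box"]),np.median(p["pixels"][d["pixels"]],0))
    if m.sum()<50: continue
    X=P[m]; r=cv2.minAreaRect(X[:,:2].astype(np.float32)); print("  rect",np.round(r[0],1),np.round(r[1],1),round(r[2],2),"zmax",np.percentile(X[:,2],98).round(1))
E
python3 rod.py
```

```text
time_s: 3.1
eef_pos: [600.2, 205.6, 327.7]
orientation: [3.101, 0.497, -0.001]
force: [0.3, -0.4, 1.0]
opening: 87.9
grasp_force: 0.0
time_s: 4.1
eef_pos: [637.5, 312.4, 327.4]
orientation: [2.532, 1.858, -0.002]
force: [0.1, 0.1, 0.3]
opening: 88.0
grasp_force: 0.0
time_s: 5.1
eef_pos: [637.5, 312.4, 327.3]
orientation: [0.956, 2.992, -0.003]
force: [0.3, 0.1, -0.6]
opening: 88.0
grasp_force: 0.0
time_s: 5.85
eef_pos: [637.6, 312.4, 327.1]
orientation: [0.441, -3.11, 0.003]
force: [0.5, 0.7, 0.0]
opening: 87.4
grasp_force: 0.0
t5.85 tcp [637.6 312.4 327.1] yaw -163.85 zax [-0.001 -0.002 -1.   ] q [ 0.08  0.71 -1.13  1.27  0.63  1.53  0.89] F [0.53 0.72 0.03] open 87.4 grip 0.0
0.83 [325. 106.  20. 107.] [153. 202. 253.]
  rect [563.  295.7] [140.   30.4] 17.06 zmax 54.6
0.83 [383.  20.  37.  38.] [ 58.   64.  236.5]
```

View pics/w3.png

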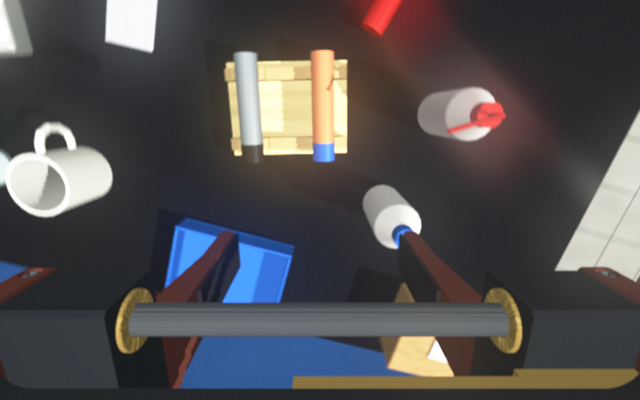

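The wrist view shows the copper rod with its blue end at (322,105), the grey rod at (247,105), the mug at (60,180), and the wash bottles at (395,215) and (465,112). The rod centre is about (562.5, 296.2), yaw 16.7. I'll move over it and descend partway.

```bash
python3 -m handwheel '[{"x":0.96,"y":0.066,"z":0,"wx":0,"wy":0,"wz":-0.09,"fingers":0},{"x":0.96,"y":0.066,"z":0,"wx":0,"wy":0,"wz":0,"fingers":0},{"x":0,"y":0,"z":0.9,"wx":0,"wy":0,"wz":0,"fingers":0},{"x":0,"y":0,"z":0.9,"wx":0,"wy":0,"wz":0,"fingers":0},{"x":0,"y":0,"z":0.9,"wx":0,"wy":0,"wz":0,"fingers":0},{"x":0,"y":0,"z":0.9,"wx":0,"wy":0,"wz":0,"fingers":0},{"x":0,"y":0,"z":0.9,"wx":0,"wy":0,"wz":0,"fingers":0},{"x":0,"y":0,"z":0.9,"wx":0,"wy":0,"wz":0,"fingers":0},{"x":0,"y":0,"z":0,"wx":0,"wy":0,"wz":0,"fingers":0}]'
python3 - <<'E'
from h import *
go((562.5,296.2,20)); p=capture("wrist"); P=pts(p); pr,R=st()
hsv=cv2.cvtColor(p["pixels"],cv2.COLOR_BGR2HSV)
cv2.imwrite("pics/w4.png",p["pixels"])
for d in models.silhouettes("copper_rod",p)[:3]:
    m=d["pixels"]&(abs(P[...,2]-45)<14); X=P[m]
    if m.sum()>50:
        D=(X-pr)@R; print(d["conf"],np.round(d["box"]),"tool x range",np.percentile(D[:,0],[1,99]).round(1),"y",np.percentile(D[:,1],[1,50,99]).round(1)); u=np.linalg.svd(X[:,:2]-X[:,:2].mean(0))[2][0]; print("yaw",np.degrees(np.arctan(u[1]/u[0])))
E
```

```text
time_s: 6.7
eef_pos: [558.9, 293.4, 104.8]
orientation: [0.445, -3.1, 0.01]
force: [-1.9, -1.3, -0.5]
opening: 87.8
grasp_force: 0.0
t6.70 tcp [558.9 293.4 104.8] yaw -163.67 zax [-0.009 -0.007 -1.   ] q [ 0.12  0.79 -1.06  1.7   0.76  1.13  0.69] F [-1.93 -1.29 -0.54] open 87.8 grip 0.0
tool units total [-0.129  0.052  2.118]
t6.75 tcp [560.1 295.2 108.7] yaw -163.63 zax [-0.006 -0.005 -1.   ] q [ 0.12  0.79 -1.06  1.7   0.75  1.13  0.69] F [-0.79  0.37  1.01] open 87.9 grip 0.0
0.83 [323. 212.  41. 179.] tool x range [-64.7  66.6] y [-14.3   0.3  14.8]
yaw 16.735538800980088
```

```bash
python3 -m handwheel '[{"x":0,"y":0,"z":0.8,"wx":0,"wy":0,"wz":-0.06,"fingers":0},{"x":0,"y":0,"z":0.6,"wx":0,"wy":0,"wz":0,"fingers":0},{"x":0,"y":0,"z":0.5,"wx":0,"wy":0,"wz":0,"fingers":0},{"x":0,"y":0,"z":0.35,"wx":0,"wy":0,"wz":0,"fingers":0},{"x":0,"y":0,"z":0,"wx":0,"wy":0,"wz":0,"fingers":0},{"x":0,"y":0,"z":0,"wx":0,"wy":0,"wz":0,"fingers":0}]'
python3 - <<'E'
from h import *
go((562.5,296.2,20)); pr,R=st(); p=capture("wrist"); P=pts(p); cv2.imwrite("pics/w5.png",p["pixels"])
for d in models.silhouettes("copper_rod",p)[:3]:
    m=d["pixels"]&(abs(P[...,2]-45)<14); X=P[m]
    if m.sum()>50:
        D=(X-pr)@R; print(d["conf"],np.round(d["box"]),"tool x range",np.percentile(D[:,0],[1,99]).round(1),"y",np.percentile(D[:,1],[1,50,99]).round(1))
E
```

```text
time_s: 7.3
eef_pos: [562.2, 298.7, 23.9]
orientation: [-0.46, 3.106, 0.001]
force: [-0.0, 0.5, -0.4]
opening: 87.8
grasp_force: 0.0
t7.30 tcp [562.2 298.7  23.9] yaw -163.17 zax [ 0.001  0.001 -1.   ] q [ 0.07  0.88 -0.98  1.74  0.86  1.01  0.62] F [-0.01  0.49 -0.42] open 87.8 grip 0.0
tool units total [ 0.011 -0.062  0.097]
t7.30 tcp [562.2 298.7  23.9] yaw -163.17 zax [ 0.001  0.001 -1.   ] q [ 0.07  0.88 -0.98  1.74  0.86  1.01  0.62] F [-0.01  0.49 -0.42] open 87.8 grip 0.0
0.66 [314. 251.  64. 267.] tool x range [-58.3  70.5] y [-16.9  -2.4  11.7]
```

View pics/w5.png

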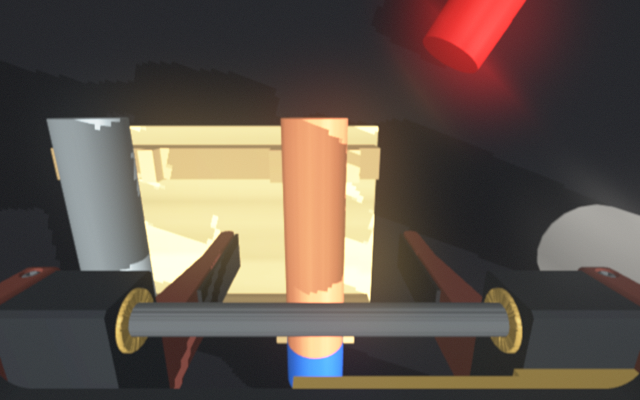

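The wrist view shows the copper rod between the fingers, its far end at (315,120) and blue end at (315,360); the grey rod is clear at the left. The rod sits 2.4 mm towards tool -y, and its far end is at +70.5 mm, so it is centred lengthwise. I'll correct, go 3 mm lower and close.

```bash
python3 -m handwheel '[{"x":0,"y":-0.06,"z":0.08,"wx":0,"wy":0,"wz":0,"fingers":0},{"x":0,"y":0,"z":0,"wx":0,"wy":0,"wz":0,"fingers":255},{"x":0,"y":0,"z":0,"wx":0,"wy":0,"wz":0,"fingers":255},{"x":0,"y":0,"z":0,"wx":0,"wy":0,"wz":0,"fingers":255},{"x":0,"y":0,"z":0,"wx":0,"wy":0,"wz":0,"fingers":255},{"x":0,"y":0,"z":0,"wx":0,"wy":0,"wz":0,"fingers":255},{"x":0,"y":0,"z":0,"wx":0,"wy":0,"wz":0,"fingers":255},{"x":0,"y":0,"z":0,"wx":0,"wy":0,"wz":0,"fingers":255},{"x":0,"y":0,"z":0,"wx":0,"wy":0,"wz":0,"fingers":255},{"x":0,"y":0,"z":0,"wx":0,"wy":0,"wz":0,"fingers":255}]'
python3 -c "
from h import *
st()"
```

```text
time_s: 8.23
eef_pos: [562.0, 295.8, 19.1]
orientation: [-0.461, 3.108, 0.0]
force: [0.4, -0.0, 0.3]
opening: 31.7
grasp_force: 0.0
t8.23 tcp [562.  295.8  19.1] yaw -163.12 zax [ 0.  0. -1.] q [ 0.08  0.89 -0.98  1.74  0.87  1.    0.63] F [ 0.44 -0.02  0.27] open 31.7 grip 0.0
```

```bash
python3 -m handwheel '[{"x":0,"y":0,"z":0,"wx":0,"wy":0,"wz":0,"fingers":255},{"x":0,"y":0,"z":0,"wx":0,"wy":0,"wz":0,"fingers":255},{"x":0,"y":0,"z":0,"wx":0,"wy":0,"wz":0,"fingers":255}]'
python3 -c "
from h import *
st()"
```

```text
time_s: 8.48
eef_pos: [562.0, 296.0, 19.1]
orientation: [-0.461, 3.107, 0.001]
force: [-0.4, 1.2, -0.6]
opening: 29.4
grasp_force: 30.0
t8.48 tcp [562.  296.   19.1] yaw -163.11 zax [-0.  0. -1.] q [ 0.08  0.89 -0.98  1.74  0.87  1.    0.63] F [-0.39  1.21 -0.56] open 29.4 grip 30.0
```

Gripped at 30 N. I'll lift and do the half turn.

```bash
python3 -m handwheel '[{"x":0,"y":0,"z":-0.3,"wx":0,"wy":0,"wz":0,"fingers":255},{"x":0,"y":0,"z":-0.5,"wx":0,"wy":0,"wz":0,"fingers":255},{"x":0,"y":0,"z":-0.8,"wx":0,"wy":0,"wz":0,"fingers":255},{"x":0,"y":0,"z":-0.8,"wx":0,"wy":0,"wz":0,"fingers":255},{"x":0,"y":0,"z":-0.8,"wx":0,"wy":0,"wz":0,"fingers":255},{"x":0,"y":0,"z":-0.8,"wx":0,"wy":0,"wz":0,"fingers":255},{"x":0,"y":0,"z":-0.8,"wx":0,"wy":0,"wz":0,"fingers":255},{"x":0,"y":0,"z":-0.8,"wx":0,"wy":0,"wz":0,"fingers":255},{"x":0,"y":0,"z":-0.4,"wx":0,"wy":0,"wz":0,"fingers":255},{"x":0,"y":0,"z":0,"wx":0,"wy":0,"wz":0.3,"fingers":255},{"x":0,"y":0,"z":0,"wx":0,"wy":0,"wz":0.6,"fingers":255},{"x":0,"y":0,"z":0,"wx":0,"wy":0,"wz":0.9,"fingers":255}]'
python3 -m handwheel '[{"x":0,"y":0,"z":0,"wx":0,"wy":0,"wz":1,"fingers":255},{"x":0,"y":0,"z":0,"wx":0,"wy":0,"wz":1,"fingers":255},{"x":0,"y":0,"z":0,"wx":0,"wy":0,"wz":1,"fingers":255},{"x":0,"y":0,"z":0,"wx":0,"wy":0,"wz":1,"fingers":255},{"x":0,"y":0,"z":0,"wx":0,"wy":0,"wz":1,"fingers":255},{"x":0,"y":0,"z":0,"wx":0,"wy":0,"wz":1,"fingers":255},{"x":0,"y":0,"z":0,"wx":0,"wy":0,"wz":1,"fingers":255},{"x":0,"y":0,"z":0,"wx":0,"wy":0,"wz":1,"fingers":255},{"x":0,"y":0,"z":0,"wx":0,"wy":0,"wz":1,"fingers":255},{"x":0,"y":0,"z":0,"wx":0,"wy":0,"wz":1,"fingers":255},{"x":0,"y":0,"z":0,"wx":0,"wy":0,"wz":1,"fingers":255},{"x":0,"y":0,"z":0,"wx":0,"wy":0,"wz":1,"fingers":255}]'
python3 -m handwheel '[{"x":0,"y":0,"z":0,"wx":0,"wy":0,"wz":1,"fingers":255},{"x":0,"y":0,"z":0,"wx":0,"wy":0,"wz":1,"fingers":255},{"x":0,"y":0,"z":0,"wx":0,"wy":0,"wz":1,"fingers":255},{"x":0,"y":0,"z":0,"wx":0,"wy":0,"wz":1,"fingers":255},{"x":0,"y":0,"z":0,"wx":0,"wy":0,"wz":1,"fingers":255},{"x":0,"y":0,"z":0,"wx":0,"wy":0,"wz":1,"fingers":255},{"x":0,"y":0,"z":0,"wx":0,"wy":0,"wz":1,"fingers":255},{"x":0,"y":0,"z":0,"wx":0,"wy":0,"wz":1,"fingers":255},{"x":0,"y":0,"z":0,"wx":0,"wy":0,"wz":1,"fingers":255},{"x":0,"y":0,"z":0,"wx":0,"wy":0,"wz":1,"fingers":255},{"x":0,"y":0,"z":0,"wx":0,"wy":0,"wz":1,"fingers":255},{"x":0,"y":0,"z":0,"wx":0,"wy":0,"wz":1,"fingers":255}]'
python3 -m handwheel '[{"x":0,"y":0,"z":0,"wx":0,"wy":0,"wz":1,"fingers":255},{"x":0,"y":0,"z":0,"wx":0,"wy":0,"wz":1,"fingers":255},{"x":0,"y":0,"z":0,"wx":0,"wy":0,"wz":0.9,"fingers":255},{"x":0,"y":0,"z":0,"wx":0,"wy":0,"wz":0.6,"fingers":255},{"x":0,"y":0,"z":0,"wx":0,"wy":0,"wz":0.37,"fingers":255},{"x":0,"y":0,"z":0,"wx":0,"wy":0,"wz":0,"fingers":255},{"x":0,"y":0,"z":0,"wx":0,"wy":0,"wz":0,"fingers":255}]'
python3 -c "
from h import *
go((526.1,-207,200))
pr,R=st(); p=capture('wrist'); P=pts(p); D=(P-pr)@R; np.savez('w6.npz',**{k:p[k] for k in p})
m=(abs(D[...,1])<25)&(abs(D[...,2]+19)<22)&(D[...,0]>12)&(p['z_map']>0)
X=D[m]; print(m.sum(),'x range',np.percentile(X[:,0],[1,99,99.8]).round(1),'y',np.percentile(X[:,1],[1,99]).round(1),'ztop',np.percentile(X[:,2],2).round(1))
for a in range(15,75,10):
  Y=X[(abs(X[:,0]-a)<5)]
  if len(Y): print(a,len(Y),Y[:,1].min().round(1),Y[:,1].max().round(1),'top',np.percentile(Y[:,2],3).round(1))
"
```

```text
time_s: 9.48
eef_pos: [561.6, 295.2, 258.7]
orientation: [0.162, -3.137, 0.002]
force: [-0.4, 0.3, -3.6]
opening: 29.1
grasp_force: 30.0
time_s: 10.48
eef_pos: [561.3, 295.3, 258.2]
orientation: [-1.715, -2.631, 0.003]
force: [-0.5, -0.2, -3.2]
opening: 29.3
grasp_force: 30.0
time_s: 11.48
eef_pos: [561.1, 295.4, 258.2]
orientation: [2.934, 1.121, -0.003]
force: [1.0, 0.3, -3.6]
opening: 29.5
grasp_force: 30.0
time_s: 12.07
eef_pos: [561.4, 295.6, 258.4]
orientation: [3.098, 0.517, -0.002]
force: [0.0, 0.3, -2.9]
opening: 29.3
grasp_force: 30.0
t12.07 tcp [561.4 295.6 258.4] yaw 18.96 zax [-0.001 -0.001 -1.   ] q [-0.21  0.43 -0.51  1.59  0.22  1.18 -2.01] F [ 0.04  0.3  -2.94] open 29.3 grip 30.0
tool units total [-4.914 11.597  1.472]
t12.07 tcp [561.4 295.6 258.4] yaw 18.96 zax [-0.001 -0.001 -1.   ] q [-0.21  0.43 -0.51  1.59  0.22  1.18 -2.01] F [ 0.04  0.3  -2.94] open 29.3 grip 30.0
8816 x range [12.7 69.8 69.8] y [-13.7  14.7] ztop -34.9
15 1024 -14.3 15.5 top -34.7
25 1373 -14.2 15.1 top -34.8
35 1447 -14.2 15.5 top -34.9
45 1526 -14.1 15.1 top -34.8
55 1639 -14.3 15.5 top -34.7
65 1807 -14.3 15.4 top -34.8
```

The rod is centred in the hand (end at +69.8, axis level). I'll carry it over the tester.

```bash
python3 -m handwheel '[{"x":-0.15,"y":0.4,"z":0.1,"wx":0,"wy":0,"wz":0,"fingers":255},{"x":-0.35,"y":0.8,"z":0.1,"wx":0,"wy":0,"wz":0,"fingers":255},{"x":-0.35,"y":0.83,"z":0.1,"wx":0,"wy":0,"wz":0,"fingers":255},{"x":-0.35,"y":0.83,"z":0.1,"wx":0,"wy":0,"wz":0,"fingers":255},{"x":-0.35,"y":0.83,"z":0.1,"wx":0,"wy":0,"wz":0,"fingers":255},{"x":-0.35,"y":0.83,"z":0.1,"wx":0,"wy":0,"wz":0,"fingers":255},{"x":-0.35,"y":0.83,"z":0.1,"wx":0,"wy":0,"wz":0,"fingers":255},{"x":-0.35,"y":0.83,"z":0.1,"wx":0,"wy":0,"wz":0,"fingers":255},{"x":-0.35,"y":0.83,"z":0.1,"wx":0,"wy":0,"wz":0,"fingers":255},{"x":-0.35,"y":0.83,"z":0.1,"wx":0,"wy":0,"wz":0,"fingers":255},{"x":-0.35,"y":0.83,"z":0.1,"wx":0,"wy":0,"wz":0,"fingers":255},{"x":-0.35,"y":0.83,"z":0.1,"wx":0,"wy":0,"wz":0,"fingers":255}]'
python3 -m handwheel '[{"x":-0.35,"y":0.83,"z":0.1,"wx":0,"wy":0,"wz":0,"fingers":255},{"x":-0.35,"y":0.83,"z":0.1,"wx":0,"wy":0,"wz":0,"fingers":255},{"x":-0.22,"y":0.44,"z":0.1,"wx":0,"wy":0,"wz":0,"fingers":255},{"x":0,"y":0,"z":0.4,"wx":0,"wy":0,"wz":0,"fingers":255},{"x":0,"y":0,"z":0,"wx":0,"wy":0,"wz":0,"fingers":255},{"x":0,"y":0,"z":0,"wx":0,"wy":0,"wz":0,"fingers":255}]'
cat > look.py <<'E'
from h import *
import sys
go((526.1,-207,130)); pr,R=st(); p=capture('wrist'); P=pts(p); D=(P-pr)@R; cv2.imwrite(f"pics/{sys.argv[1]}.png",p["pixels"])
v=p['z_map']>0
X=D[v&(abs(D[...,1])<25)&(abs(D[...,2]+19)<17)&(D[...,0]>12)]
print("rod end x",np.percentile(X[:,0],99.5).round(1),'y',np.percentile(X[:,1],[1,99]).round(1))
# housing top: z~30
m=v&(abs(P[...,2]-30)<5)&(abs(D[...,0])<150)&(abs(D[...,1])<110)
r=cv2.minAreaRect(D[m][:,:2].astype(np.float32)); print("housing toolframe",np.round(r[0],1),np.round(r[1],1),round(r[2],2))
# V blocks at +48
m=v&(P[...,2]>70)&(P[...,2]<98)&(D[...,0]>25)&(D[...,0]<80)&(abs(D[...,1])<45)&(P[...,2]<pr[2]-2)
B=D[m]; print("blocks",m.sum(),"x",np.percentile(B[:,0],[1,99]).round(1),"y",np.percentile(B[:,1],[1,99]).round(1))
for s in (-1,1):
    Y=B[(B[:,1]*s>0)&(abs(B[:,0]-48)<8)]
    if len(Y)<10: continue
    z=P[m][(B[:,1]*s>0)&(abs(B[:,0]-48)<8)][:,2]
    for a in range(72,100,3):
        k=abs(z-a)<1.5
        if k.sum()>3: print(s,a,k.sum(),np.percentile(Y[k,1],[2,50,98]).round(1))
E
python3 look.py w7
```

```text
time_s: 13.12
eef_pos: [532.9, -117.1, 211.0]
orientation: [3.099, 0.517, 0.0]
force: [2.1, -0.3, -3.6]
opening: 29.5
grasp_force: 30.0
time_s: 13.62
eef_pos: [525.1, -206.1, 182.4]
orientation: [-3.097, -0.516, 0.003]
force: [-0.8, 0.9, -3.1]
opening: 29.1
grasp_force: 30.0
t13.62 tcp [ 525.1 -206.1  182.4] yaw 18.92 zax [-0.002  0.001 -1.   ] q [ 0.53  0.36 -0.33  1.85  0.14  0.96 -1.1 ] F [-0.82  0.89 -3.09] open 29.1 grip 30.0
tool units total [0.019 0.032 1.31 ]
t13.62 tcp [ 525.1 -206.1  182.4] yaw 18.92 zax [-0.002  0.001 -1.   ] q [ 0.53  0.36 -0.33  1.85  0.14  0.96 -1.1 ] F [-0.82  0.89 -3.09] open 29.1 grip 30.0
rod end x 69.8 y [-13.8  14.7]
housing toolframe [9.3 1.3] [124.  182.9] 89.98
blocks 97 x [39.4 58.8] y [-27.2  29.2]
-1 90 20 [-27.2 -26.7 -26.3]
-1 93 9 [-26.4 -26.3 -26.1]
1 90 21 [27.7 28.6 29.2]
1 93 26 [27.4 27.8 28.9]
```

View pics/w7.png

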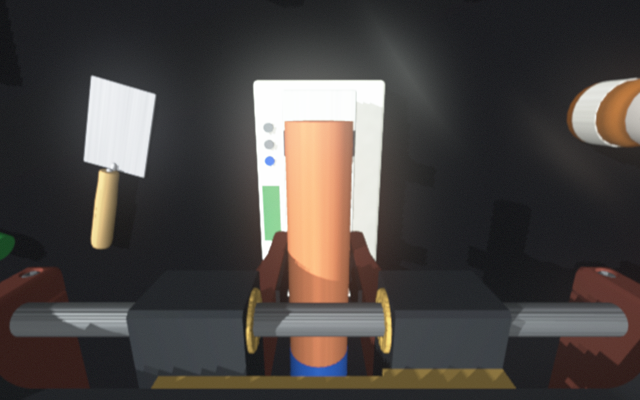

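The wrist view shows the rod over the tester, its plain end at (320,122), blue end at (320,365), and the rear V blocks just visible at (290,145) and (350,145). Relative to the rod, the seat is +1.1 mm in x and +0.5 mm in y, and the yaw matches. I'll correct and descend to just above contact.

```bash
python3 -m handwheel '[{"x":0.028,"y":0.012,"z":0.5,"wx":0,"wy":0,"wz":0,"fingers":255},{"x":0,"y":0,"z":0.7,"wx":0,"wy":0,"wz":0,"fingers":255},{"x":0,"y":0,"z":0.6,"wx":0,"wy":0,"wz":0,"fingers":255},{"x":0,"y":0,"z":0.4,"wx":0,"wy":0,"wz":0,"fingers":255},{"x":0,"y":0,"z":0.2,"wx":0,"wy":0,"wz":0,"fingers":255},{"x":0,"y":0,"z":0,"wx":0,"wy":0,"wz":0,"fingers":255},{"x":0,"y":0,"z":0,"wx":0,"wy":0,"wz":0,"fingers":255},{"x":0,"y":0,"z":0,"wx":0,"wy":0,"wz":0,"fingers":255}]'
python3 look.py w8
```

```text
time_s: 14.33
eef_pos: [528.3, -206.9, 88.6]
orientation: [3.098, 0.516, 0.004]
force: [0.6, -0.2, -2.9]
opening: 29.4
grasp_force: 30.0
t14.33 tcp [ 528.3 -206.9   88.6] yaw 18.90 zax [ 0.003 -0.001 -1.   ] q [ 0.5   0.48 -0.3   1.92  0.2   0.77 -1.15] F [ 0.57 -0.18 -2.93] open 29.4 grip 30.0
tool units total [-0.052 -0.014 -1.034]
t14.33 tcp [ 528.3 -206.9   88.6] yaw 18.90 zax [ 0.003 -0.001 -1.   ] q [ 0.5   0.48 -0.3   1.92  0.2   0.77 -1.15] F [ 0.57 -0.18 -2.93] open 29.4 grip 30.0
rod end x 69.7 y [-23.6  23.5]
housing toolframe [25.9 -1.1] [124.  142.8] 89.99
blocks 15 x [55.6 55.9] y [-23.   19.9]
-1 84 9 [-21.5 -19.5 -17.4]
```

View pics/w8.png

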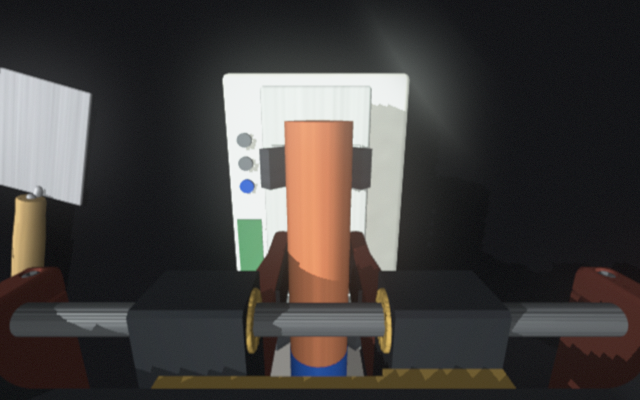

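The wrist view shows the rod at V-mouth height. The rear V blocks are at (273,167) and (362,167), a little left of the rod's centre line. I'll re-measure now that the arm has settled.

```bash
cat > look2.py <<'E'
from h import *
pr,R=st(); p=capture('wrist'); P=pts(p); D=(P-pr)@R; v=p['z_map']>0
pr,R=st()
m=v&(abs(D[...,1])<17)&(D[...,2]<-24)&(D[...,2]>-40)&(D[...,0]>40)&(D[...,0]<75)
X=D[m]; e=np.percentile(X[:,0],99.5); ry=np.mean(np.percentile(X[:,1],[1,99])); print("rod end x %.1f y %.2f"%(e,ry))
m=v&(abs(P[...,2]-30)<5)&(abs(D[...,0])<150)&(abs(D[...,1])<110)
r=cv2.minAreaRect(D[m][:,:2].astype(np.float32)); hx=D[m][:,0].max(); print("housing y %.2f far x %.2f ang %.2f"%(r[0][1],hx,r[2]))
dz=D[...,2]-0; m=v&(P[...,2]>74)&(P[...,2]<100)&(D[...,0]>25)&(D[...,0]<66)&(abs(D[...,1])<35)&(abs(D[...,1])>16)
B=D[m]; print("blocks n",m.sum(),"x",np.percentile(B[:,0],[1,99]).round(1))
for s in (-1,1):
    Y=B[B[:,1]*s>0]; print(s,len(Y),"outer y",np.percentile(Y[:,1]*s,98).round(1)*s,"topz",np.percentile(P[m][B[:,1]*s>0][:,2],95).round(1))
bx=np.mean(np.percentile(B[:,0],[1,99]))
print("move x: by housing %.1f, by blocks %.1f"%(hx-100-(e-70), bx-48-(e-70)))
E
python3 look2.py
```

```text
t14.38 tcp [ 528.3 -207.    88.7] yaw 18.89 zax [ 0.003 -0.001 -1.   ] q [ 0.5   0.48 -0.3   1.92  0.2   0.77 -1.15] F [ 0.23  0.62 -3.87] open 29.5 grip 30.0
t14.43 tcp [ 528.1 -207.2   88.5] yaw 18.87 zax [ 0.003 -0.001 -1.   ] q [ 0.5   0.48 -0.3   1.92  0.2   0.77 -1.15] F [-0.22  0.41 -2.88] open 29.2 grip 30.0
rod end x 69.7 y 0.44
housing y -1.16 far x 97.32 ang 89.96
blocks n 1848 x [36.2 56. ]
-1 1062 outer y -29.2 topz 95.6
1 786 outer y 26.9 topz 95.8
move x: by housing -2.4, by blocks -1.6
```

```bash
python3 -m handwheel '[{"x":-0.05,"y":-0.04,"z":0.1,"wx":0,"wy":0,"wz":0,"fingers":255},{"x":0,"y":0,"z":0.06,"wx":0,"wy":0,"wz":0,"fingers":255},{"x":0,"y":0,"z":0,"wx":0,"wy":0,"wz":0,"fingers":255},{"x":0,"y":0,"z":0,"wx":0,"wy":0,"wz":0,"fingers":255},{"x":0,"y":0,"z":0,"wx":0,"wy":0,"wz":0,"fingers":255},{"x":0,"y":0,"z":0,"wx":0,"wy":0,"wz":0,"fingers":255}]' | head -3
python3 look2.py
```

```text
time_s: 14.93
eef_pos: [524.6, -206.2, 80.7]
orientation: [3.099, 0.515, 0.0]
t14.93 tcp [ 524.6 -206.2   80.7] yaw 18.86 zax [ 0. -0. -1.] q [ 0.5   0.49 -0.3   1.93  0.2   0.75 -1.16] F [ 0.3  -0.04 -3.25] open 29.5 grip 30.0
t14.98 tcp [ 524.7 -206.2   80.7] yaw 18.85 zax [ 0. -0. -1.] q [ 0.5   0.49 -0.3   1.93  0.2   0.75 -1.16] F [ 0.17  0.59 -3.35] open 29.3 grip 30.0
rod end x 69.8 y 0.45
housing y 0.89 far x 100.58 ang 89.91
blocks n 2171 x [39.3 59.2]
-1 1049 outer y -27.2 topz 95.8
1 1122 outer y 28.7 topz 95.8
move x: by housing 0.8, by blocks 1.5
```

```bash
python3 -m handwheel '[{"x":0.028,"y":0.008,"z":0.05,"wx":0,"wy":0,"wz":0,"fingers":255},{"x":0,"y":0,"z":0,"wx":0,"wy":0,"wz":0,"fingers":255},{"x":0,"y":0,"z":0,"wx":0,"wy":0,"wz":0,"fingers":255},{"x":0,"y":0,"z":0,"wx":0,"wy":0,"wz":0,"fingers":255},{"x":0,"y":0,"z":0,"wx":0,"wy":0,"wz":0,"fingers":255},{"x":0,"y":0,"z":0,"wx":0,"wy":0,"wz":0,"fingers":255}]' | head -3
python3 look2.py
```

```text
time_s: 15.48
eef_pos: [525.7, -206.1, 78.7]
orientation: [3.099, 0.515, 0.0]
t15.48 tcp [ 525.7 -206.1   78.7] yaw 18.86 zax [ 0. -0. -1.] q [ 0.5   0.49 -0.3   1.93  0.21  0.75 -1.16] F [-0.92  0.98 -2.5 ] open 29.4 grip 30.0
t15.53 tcp [ 525.7 -206.1   78.7] yaw 18.86 zax [ 0. -0. -1.] q [ 0.5   0.49 -0.3   1.93  0.21  0.75 -1.16] F [-0.73 -0.77 -2.97] open 29.6 grip 30.0
rod end x 69.8 y 0.45
housing y 0.63 far x 99.81 ang 89.93
blocks n 2250 x [38.3 58.1]
-1 1103 outer y -27.6 topz 95.8
1 1147 outer y 28.4 topz 95.7
move x: by housing 0.0, by blocks 0.4
```

Aligned to within about 0.4 mm. Now pressing down in steps, watching the side force.

```bash
cat > f.py <<'E'
from h import *
F=[]
for i in range(6):
    capture("wrist"); o=ctrl.get_obs(); R=Ro.from_rotvec(o["orientation"]).as_matrix(); F.append(np.r_[R.T@o["force"],R.T@o["ft_torque"]])
st(); print("tool F mean",np.mean(F,0)[:3].round(2),"M",np.mean(F,0)[3:].round(3),"sd",np.std(F,0)[:3].round(2))
E
python3 f.py
python3 -m handwheel '[{"x":0,"y":0,"z":0.05,"wx":0,"wy":0,"wz":0,"fingers":255},{"x":0,"y":0,"z":0.05,"wx":0,"wy":0,"wz":0,"fingers":255},{"x":0,"y":0,"z":0.05,"wx":0,"wy":0,"wz":0,"fingers":255},{"x":0,"y":0,"z":0.05,"wx":0,"wy":0,"wz":0,"fingers":255},{"x":0,"y":0,"z":0,"wx":0,"wy":0,"wz":0,"fingers":255},{"x":0,"y":0,"z":0,"wx":0,"wy":0,"wz":0,"fingers":255},{"x":0,"y":0,"z":0,"wx":0,"wy":0,"wz":0,"fingers":255}]' | head -4
python3 f.py
```

```text
t15.83 tcp [ 525.7 -206.1   78.7] yaw 18.86 zax [ 0. -0. -1.] q [ 0.5   0.49 -0.3   1.93  0.21  0.75 -1.16] F [ 0.12  0.62 -4.19] open 29.5 grip 30.0
tool F mean [0.06 0.1  3.36] M [ 0.006  0.006 -0.006] sd [0.32 0.52 0.47]
time_s: 16.42
eef_pos: [525.9, -206.1, 71.1]
orientation: [3.099, 0.515, 0.0]
force: [-2.0, 0.6, 4.7]
t16.72 tcp [ 525.9 -206.1   71.1] yaw 18.86 zax [ 0. -0. -1.] q [ 0.49  0.51 -0.3   1.93  0.21  0.74 -1.17] F [-2.28  0.76  5.3 ] open 29.6 grip 30.0
tool F mean [-2.36 -1.87 -5.35] M [ 0.29  -0.431 -0.041] sd [0.46 0.46 0.15]
```

```bash
python3 -m handwheel '[{"x":-0.01,"y":-0.015,"z":0.05,"wx":0,"wy":0,"wz":0,"fingers":255},{"x":0,"y":0,"z":0.05,"wx":0,"wy":0,"wz":0,"fingers":255},{"x":0,"y":0,"z":0,"wx":0,"wy":0,"wz":0,"fingers":255},{"x":0,"y":0,"z":0,"wx":0,"wy":0,"wz":0,"fingers":255},{"x":0,"y":0,"z":0,"wx":0,"wy":0,"wz":0,"fingers":255}]' | head -4
python3 f.py
```

```text
time_s: 17.13
eef_pos: [525.9, -206.1, 67.6]
orientation: [3.098, 0.514, 0.002]
force: [-2.0, -0.2, 7.4]
t17.43 tcp [ 525.9 -206.1   67.6] yaw 18.85 zax [ 0.002 -0.001 -1.   ] q [ 0.49  0.51 -0.29  1.93  0.21  0.73 -1.17] F [-2.   -0.06  7.69] open 29.7 grip 30.0
tool F mean [-1.86 -0.22 -7.68] M [ 0.152 -0.473 -0.063] sd [0.51 0.5  0.32]
```

```bash
python3 -m handwheel '[{"x":-0.005,"y":0,"z":0.04,"wx":0,"wy":0,"wz":0,"fingers":255},{"x":0,"y":0,"z":0.04,"wx":0,"wy":0,"wz":0,"fingers":255},{"x":0,"y":0,"z":0.04,"wx":0,"wy":0,"wz":0,"fingers":255},{"x":0,"y":0,"z":0,"wx":0,"wy":0,"wz":0,"fingers":255},{"x":0,"y":0,"z":0,"wx":0,"wy":0,"wz":0,"fingers":255},{"x":0,"y":0,"z":0,"wx":0,"wy":0,"wz":0,"fingers":255}]' | head -4
python3 f.py
sed -i 's/P\[...,2\]>74/P[...,2]>64/' look2.py; python3 look2.py
python3 -c "
from h import *
p=capture('wrist'); cv2.imwrite('pics/w9.png',p['pixels'])"
```

```text
time_s: 17.93
eef_pos: [525.9, -206.1, 63.2]
orientation: [3.098, 0.514, 0.003]
force: [-2.4, 0.1, 10.6]
t18.23 tcp [ 525.9 -206.1   63.2] yaw 18.85 zax [ 0.002 -0.001 -1.   ] q [ 0.49  0.52 -0.29  1.93  0.22  0.72 -1.17] F [-1.84  0.51 11.14] open 29.4 grip 30.0
tool F mean [ -2.55  -1.15 -10.65] M [ 0.323 -0.577 -0.023] sd [0.51 0.31 0.3 ]
t18.23 tcp [ 525.9 -206.1   63.2] yaw 18.85 zax [ 0.002 -0.001 -1.   ] q [ 0.49  0.52 -0.29  1.93  0.22  0.72 -1.17] F [-1.84  0.51 11.14] open 29.4 grip 30.0
t18.28 tcp [ 526.  -206.1   63.2] yaw 18.85 zax [ 0.002 -0.001 -1.   ] q [ 0.49  0.52 -0.29  1.93  0.22  0.72 -1.17] F [-2.25  0.02 10.89] open 29.5 grip 30.0
rod end x 69.8 y 0.39
housing y 0.40 far x 99.60 ang 89.96
blocks n 2403 x [38.2 58. ]
-1 1165 outer y -27.5 topz 83.9
1 1238 outer y 28.3 topz 84.0
move x: by housing -0.2, by blocks 0.3
```

View pics/w9.png

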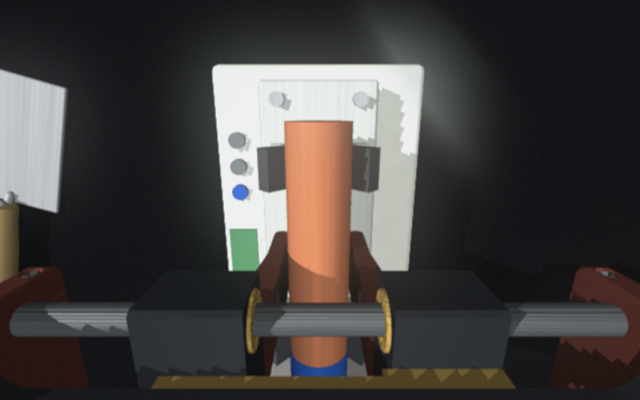

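The wrist view shows the rod seated, with the V blocks at (271,168) and (365,168). Their tops have gone from 95.8 to 83.9 mm, so the cradle is 11.9 mm down, and the gap to the plate is about 3 mm. A last small nudge to null the side force.

```bash
python3 -m handwheel '[{"x":-0.01,"y":-0.011,"z":0,"wx":0,"wy":0,"wz":0,"fingers":255},{"x":0,"y":0,"z":0,"wx":0,"wy":0,"wz":0,"fingers":255},{"x":0,"y":0,"z":0,"wx":0,"wy":0,"wz":0,"fingers":255},{"x":0,"y":0,"z":0,"wx":0,"wy":0,"wz":0,"fingers":255},{"x":0,"y":0,"z":0,"wx":0,"wy":0,"wz":0,"fingers":255}]' | head -4
python3 f.py; python3 f.py|tail -1
```

```text
time_s: 18.75
eef_pos: [525.9, -206.1, 63.4]
orientation: [3.097, 0.514, 0.004]
force: [-1.5, -0.3, 9.3]
t19.05 tcp [ 525.9 -206.1   63.4] yaw 18.85 zax [ 0.003 -0.001 -1.   ] q [ 0.49  0.52 -0.29  1.94  0.22  0.72 -1.17] F [-2.18 -0.17 11.48] open 29.5 grip 30.0
tool F mean [ -2.11  -0.51 -10.57] M [ 0.101 -0.446 -0.073] sd [0.32 0.29 0.6 ]
tool F mean [ -1.95  -0.28 -10.5 ] M [ 0.102 -0.448 -0.048] sd [0.23 0.14 0.56]
```

The side force is now about -0.4 N, so both sides of the V bear. The cradle is about 11.7 mm down and the rod is still held. Handing in.

```bash
python3 -c "
from plant import ctrl
print(ctrl.sign_off())"
```

```text
the job is handed in; nothing more can be done
None
```

The job is handed in after about 19 s, with the copper rod still gripped and pressed in the V: blue end about 3 mm from the end plate, cradle about 12 mm down by camera and arm readings, side force about 0.4 N so both faces bear, and nothing else was touched.

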